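Lock the filter holder with the two-pin spanner

ROBOT

A 6-joint arm with a two-finger parallel gripper is mounted at the origin on the work surface. World frame = base frame: x ahead of the robot, y to its left, z up, the work surface at z = 0. Lengths are in mm, angles in rad, forces in N, time in s.
With the tool pointing down it reaches from about 275 to 1000 mm from the base axis. Payload 8.4 kg.
Tool frame: the origin (TCP) lies on the mounting face of the last link; the fingertips stand 173 mm ahead of it and the grasp point (between the pads) lies 155 mm ahead of it; z points along the fingers, y is the direction in which the jaws open and shut (so a half turn about z gives the same grasp; the last joint's range is limited). The gripper opens to 85 mm and grips with 20 to 120 N. Pads are 22 mm wide; open, the fingers measure 114 mm over their backs; the gripper's body (76 mm by 85 mm) begins 54 mm behind the grasp point. The pads swing forward as they close: fully open they stand 13 mm farther back than shut.
Start: joints at [-1.228, 0.353, 1.633, -0, 1.155, -0.002], TCP at [211.254, -588.219, 404.681] pointing down, gripper open.
Joint ranges: [-2.63, 2.63], [-0.92, 2.1], [0.06, 2.66], [-1.3, 4.44], [0, 2.69], [-3.02, 3.02]. Speed limits (rad/s): [2.22, 2.22, 2.79, 3.14, 3.14, 3.14].

INTERFACE

Orientations are given as [roll, pitch, yaw] about the fixed x, y, z axes, in that order (R = Rz(yaw) Ry(pitch) Rx(roll)).
In Python, from rig import r, grab_frame, spotter gives the robot as it stands.
- The arm moves only by the tool apply_moves, never from a script. Its argument "motion" is text: rows parted by semicolons, each of 5 numbers parted by spaces: the opening, from -1 (shut) to 1 (fully open), then the shift along the tool's x, y, z as a fraction of full scale, then the turn about the tool's z as a fraction of full scale. In form: hand x y z twist; .... A call has 1 to 20 rows; each row is the pose to reach, as a shift and turn from the pose commanded when the call began, along the tool's axes at that moment, turning the shorter way round; what a row does not reach only later rows make up. Full scale, the value 1, is 1 m for a shift and pi rad for a turn. A row lasts 1/12 s, in which the tool goes at most 41.7 mm and 7.16 degrees, less where a joint would pass 70% of its speed; a pose out of reach is approached as far as the arm can. A call with a number of a shift or a turn outside -1 to 1 is refused whole. A call with a gripper value outside its range is refused whole. The fingers move at their own pace and stop on an object; "squeeze" is the grip in N (left out, the last holds). Time passes only in rows, so rows that repeat a pose let the fingers close. It gives the time, the measured TCP pose, the force and the opening at its end, in the units of the state.
- r.sense(): the state, without advancing time (a new reading comes with each control period).
- grab_frame(name): name is "scene" or "top" or "wrist"; returns a dict with "img" (420x560x3 uint8, red, green, blue), "fx", "fy", "cx", "cy" (pixels), "R" (3x3) and "t" (3): a world point X has camera coordinates R X + t. Camera axes: x right, y down, z forward; pixel columns grow to the right and rows downward; lengths in mm; the calibration is good to about 2 mm. A picture is of the moment at which its call begins. There is no depth.
- r.sign_off(): hands the job in, once; it reports no verdict.
Trained networks look in the newest picture that a camera, given by its name, has taken for a name from the list of things; names that differ only in an ending like _2 or _b are one class to them, and where a whole thing is asked for, a point or a joint stands for the part that bears it (a point fixed in the world has none). Each returns a list of dicts, best first, with "conf" (0 to 1); they miss things now and then, are a little off and sometimes report something else, mostly with a low value. They report only what shows in the picture. A call takes as long as a camera call. They do not tell look-alikes from the thing itself.
- spotter.boxes_of(query, camera): "point" ([x, y, z] in mm, in world coordinates, good to about 4 mm: the middle of the surface that is visible of it).
- spotter.place_of(query, camera): "point" ([x, y, z] in mm, in world coordinates, good to about 4 mm: a listed point, or the origin of a listed thing).
The state is a dict: "clock": time; "qpos": joint angles; "qvel": joint speeds; "joint_efforts": joint torques, N m; "eef_pos": TCP position; "tcp_rot": TCP orientation; "contact_force": force on the tool from outside, world axes, zero at the start; "wrist_torque": the same for the moment, N m; "opening": opening from 0.0 (shut) to 1.0 (fully open).
Only numpy, scipy, OpenCV 4.12 (cv2) and the standard library are available. Lean on these libraries where they do the work, as an engineer would, in place of code of your own. Each camera call takes 0.05 s, during which the arm holds its last target.

TASK

The lock ring on the steel filter holder is open. Take the two-pin spanner from its rest, engage both pins fully in the two holes of the ring and with it turn the ring clockwise (seen from above) until it comes up against its stop, where the line on the ring meets the line on the holder's collar; then stand the spanner back in its rest with both pins down in the slot, and let go. Keep the fingers off the holder and its ring, and leave the bottle, jar, bowl and dish where they are.

Things in the scene. Friction and masses are not known exactly. Their poses are not given: they have to be found in the camera images.
- holder: steel filter holder, round, fixed to the bench; origin on its axis at the bench surface, z up. Foot 116 mm, body 94 mm, collar 110 mm in diameter, collar's top 46 mm up; two pipe stubs (14 mm diameter, axis 24 mm up, ends 90 mm from the axis) along its own +x and -x. On the collar a flat lock ring, 89 mm outer, 36 mm inner diameter, top 60 mm above the bench; window inside it, 8 mm lower.
- lock_ring (a joint): angle of the lock ring: 0 = fully open, 1.2 rad = locked, at a firm stop; grows as the ring turns clockwise seen from above, about the holder's upright axis, with no rise or fall. Starts between 0 and 0.35, stays where left; friction about 0.2 N m. At 1.2 the two holes lie along the holder's own x axis and the ring's line meets the collar's line.
- hole_a (a point): centre of the mouth of one spanner hole, in the top face of the lock ring; round, 10 mm diameter, 12 mm deep, upright, 31 mm from the ring's axis. Turns with the ring.
- hole_b (a point): centre of the mouth of the other spanner hole, the same, diametrically opposite (62 mm apart). Either pin may go in either hole.
- ring_line (a point): outer end of the short black line on top of the lock ring, 44 mm from the axis, a quarter turn from the holes; turns with the ring.
- holder_mark (a point): middle of the short black line on top of the holder's collar, 50 mm from the axis, just outside the ring: the ring's line meets it when locked.
- spanner: two-pin spanner, 0.15 to 0.31 kg, loose: steel bar 80 x 30 x 10 mm, two pins below, upright black grip on its middle. Origin at the centre of the bar's underside; x along the bar, z up through the grip. Grip: 36 mm along x, 20 mm thick along y, 10 to 60 mm above the origin; pinch it from above across its 20 mm. Starts standing in the rest, pins in the slot.
- pin_a (a point): tip of one pin, at x = +31 mm, 11 mm below the bar's underside. Pins are 7 mm diameter with tips tapered to 3.6 mm over the last 3.5 mm; fully in, the bar lies on the ring. In the 10 mm holes the spanner has about 0.05 rad of play each way.
- pin_b (a point): tip of the other pin, at x = -31 mm, the same.
- rest: grey plastic block 116 (x) x 60 (y) x 22 mm (z), fixed to the bench; origin at the centre of its underside, z up. In its top a slot along its own x, 90 mm long, 18 mm wide, 17 mm deep, centred. The spanner stands with both pins in the slot and its bar on the block's top (spanner origin 22 mm above the bench), either way round.
- bottle: amber bottle with a black cap, 66 mm diameter, 150 mm tall; loose, upright, origin at the centre of its underside; not part of the work, leave it alone.
- jar: white plastic jar with a grey lid, 64 mm diameter, 80 mm tall; loose, upright, origin at the centre of its underside; not part of the work, leave it alone.
- mortar: white ceramic mortar bowl, 90 mm across, 60 mm tall; loose, upright, origin at the centre of its underside; not part of the work, leave it alone.
- dish: shallow white ceramic dish, 76 mm across, 22 mm tall; loose, upright, origin at the centre of its underside; not part of the work, leave it alone.
Mind the look-alikes: they are no part of the job. What is meant by the holder is not green, purple or turquoise, and is the larger of those in its own colour.

How it is judged:
By the outcome, as a careful person would: the job done as asked, in the order asked, and still so for the second after the job is handed in, with the robot touching nothing.
It also fails if it takes over 54 s, if anything falls off the work surface, if the arm or the gripper's body presses on something with over 40 N, if the wrist force passes 120 N, or if a joint passes its speed limit or range.

## Working session

There is one attempt and no reset: what is moved stays moved. The work goes in short steps, Python scripts to look and compute and a tool call to move; the robot and the scene stay as the last step left them, time stands still between calls to the robot, and variables do not carry over. Pictures are saved under pics/ and viewed, and the job is handed in when it is done.

Besides the shell and the picture viewer there is one more tool, called after "Request:" as name(argument=value, ...) on one line, values as JSON. apply_moves: Moves the arm, as the interface text tells. Its arguments: {"type":"object","properties":{"motion":{"type":"string"},"squeeze":{"type":"number"}},"required":["motion"]}

```bash
ls; mkdir -p pics
python3 - <<'E'
from rig import r, grab_frame, spotter
import cv2
for n in ("scene","top"):
    f=grab_frame(n); cv2.imwrite(f"pics/{n}0.png",f["img"][:,:,::-1])
    print(n,f["fx"],f["R"],f["t"])
    for q in ("holder","spanner","rest","hole_a","ring_line","holder_mark","pin_a","bottle","jar","mortar","dish"):
        for d in spotter.place_of(q,n): print(q,[round(x) for x in d["point"]],round(d["conf"],2))
print(r.sense())
E
```

```text
pics
scene 488.9559649125298 [[-0.51955491  0.85443658  0.00090798]
 [ 0.66094985  0.40257496 -0.63330774]
 [-0.54148683 -0.32843802 -0.77389953]] [ 289.63151764 -316.26363403 1632.54821505]
holder [520, -171, -3] 0.81
holder [710, -173, 1] 0.8
holder [310, -172, 3] 0.75
holder [428, -357, 2] 0.58
holder [702, 142, 1] 0.58
spanner [476, 194, 22] 0.86
rest [479, 196, 1] 0.83
hole_a [525, -135, 60] 0.96
hole_a [314, -210, 62] 0.87
hole_a [308, -148, 56] 0.82
hole_a [431, -379, 48] 0.8
hole_a [703, -158, 45] 0.72
hole_a [426, -334, 41] 0.69
hole_a [714, 114, 62] 0.65
hole_a [689, 170, 58] 0.62
hole_a [525, -198, 57] 0.61
hole_a [723, -198, 46] 0.61
ring_line [678, -186, 45] 0.81
ring_line [663, 124, 64] 0.81
ring_line [479, -168, 56] 0.77
ring_line [268, -183, 57] 0.6
ring_line [401, -367, 42] 0.48
holder_mark [666, 179, 45] 0.96
holder_mark [680, -149, 33] 0.87
holder_mark [501, -128, 44] 0.83
holder_mark [292, -128, 46] 0.83
holder_mark [408, -327, 32] 0.62
pin_a [498, 220, 13] 0.9
pin_a [457, 178, 12] 0.7
pin_a [525, -197, 59] 0.66
bottle [772, -14, 4] 0.81
bottle [524, -138, 60] 0.5
[... 1282 characters left out ...]
1, 1] 0.85
dish [542, 3, 1] 0.77
{'clock': 1.2, 'qpos': array([-1.22841310e+00,  3.52997613e-01,  1.63340765e+00, -2.61825771e-06,
        1.15516089e+00, -2.40255864e-03]), 'qvel': array([-0.00060668,  0.00083089, -0.0003106 ,  0.00087617, -0.00020844,
        0.00041438]), 'joint_efforts': array([ 5.09506994e-03, -6.05176735e+01, -3.42444313e+01,  3.84172881e-04,
        1.31630335e-03,  1.25361208e-05]), 'eef_pos': array([ 211.24728697, -588.2244119 ,  404.67917998]), 'tcp_rot': array([3.14156616e+00, 2.45903091e-06, 3.44786842e-01]), 'contact_force': array([ 0.47244926, -0.64146536, -0.14761564]), 'wrist_torque': array([0.01021109, 0.01644703, 0.0216638 ]), 'opening': 1.0012171855157284}
```

View pics/scene0.png

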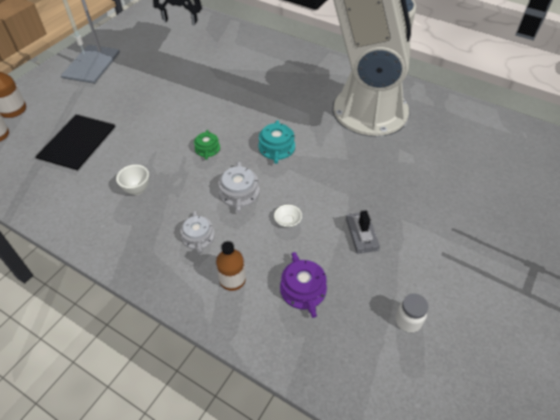

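View pics/top0.png

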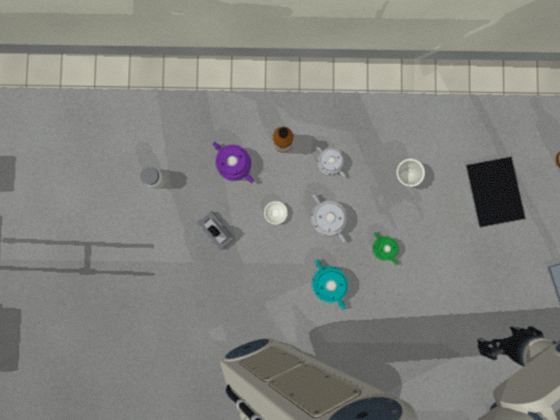

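Request:
apply_moves(motion="1 0.512 -0.648 0.075 -0.14;1 0.512 -0.648 0.075 -0.14;1 0.512 -0.648 0.075 -0.14;1 0.512 -0.648 0.075 -0.14;1 0.512 -0.648 0.075 -0.14;1 0.512 -0.648 0.075 -0.14;1 0.512 -0.648 0.075 -0.14;1 0.512 -0.648 0.075 -0.14;1 0.512 -0.648 0.075 -0.14;1 0.512 -0.648 0.075 -0.14;1 0.512 -0.648 0.075 -0.14;1 0.512 -0.648 0.075 -0.14;1 0.512 -0.648 0.075 -0.14;1 0.512 -0.648 0.075 -0.14;1 0.512 -0.648 0.075 -0.14;1 0.512 -0.648 0.075 -0.14;1 0.512 -0.648 0.075 -0.14;1 0.512 -0.648 0.075 -0.14;1 0.512 -0.648 0.075 -0.14;1 0.512 -0.648 0.075 -0.14", squeeze=60)

```text
clock: 2.87
eef_pos: [474.5, 197.4, 329.6]
tcp_rot: [3.141, -0.001, 0.785]
contact_force: [-0.1, -0.2, 0.3]
opening: 1.002
```

Request:
apply_moves(motion="1 0 0 0 0;1 0 0 0 0")

```text
clock: 3.03
eef_pos: [474.3, 196.4, 329.3]
tcp_rot: [-3.141, 0.0, 0.788]
contact_force: [-0.3, -0.6, -0.2]
opening: 1.0
```

Run:
```python
from rig import r, grab_frame, spotter
import cv2
for n in ("wrist",):
    f=grab_frame(n); cv2.imwrite(f"pics/{n}1.png",f["img"][:,:,::-1])
    print(n,f["fx"],f["R"],f["t"])
    for q in ("spanner","rest","pin_a"):
        for d in spotter.place_of(q,n): print(q,[round(x,1) for x in d["point"]],round(d["conf"],2))
s=r.sense();print(s["clock"],s["eef_pos"],s["tcp_rot"],s["qpos"])
```

```text
wrist 375.9658829315368 [[ 7.08716522e-01 -7.05493337e-01 -2.05909137e-04]
 [-6.72617946e-01 -6.75778933e-01  3.01509425e-01]
 [-2.12852040e-01 -2.13546213e-01 -9.53463174e-01]] [-196.85906634  435.63488493  450.87926789]
spanner [477.2, 193.7, 20.6] 0.97
pin_a [498.9, 215.0, 7.7] 0.95
pin_a [452.0, 174.3, 9.2] 0.86
3.2333 [473.71460077 193.61225891 329.72583742] [-3.14152579e+00  5.30035577e-04  7.83535486e-01] [ 3.85109569e-01  2.68732689e-01  1.94363509e+00 -1.79679863e-04
  9.29739343e-01  1.17247792e+00]
```

View pics/wrist1.png

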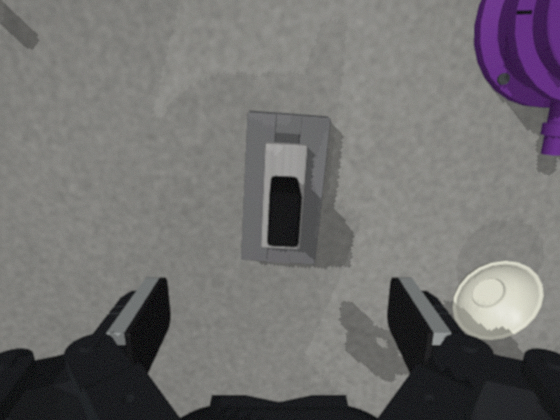

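```bash
cat > h.py <<'E'
import numpy as np
def bp(f,u,v,z):
    R=np.array(f["R"]);t=np.array(f["t"]); C=-R.T@t
    d=R.T@np.array([(u-f["cx"])/f["fx"],(v-f["cy"])/f["fy"],1]); return C+d*(z-C[2])/d[2]
def proj(f,X):
    c=np.array(f["R"])@np.asarray(X,float)+np.array(f["t"]); return c[0]/c[2]*f["fx"]+f["cx"],c[1]/c[2]*f["fy"]+f["cy"]
def shift(s,tgt,yaw=None):
    y=s["tcp_rot"][2];d=np.asarray(tgt)-s["eef_pos"];c,n=np.cos(y),np.sin(y)
    o=[(c*d[0]+n*d[1])/1000,(n*d[0]-c*d[1])/1000,-d[2]/1000]
    if yaw is not None:
        w=(y-yaw+np.pi)%(2*np.pi)-np.pi; o.append(w/np.pi)
    return np.round(o,4)
E
python3 - <<'E'
from rig import r, grab_frame
import cv2,numpy as np
from h import *
f=grab_frame("wrist"); cv2.imwrite("pics/w2.png",cv2.resize(f["img"][90:290,220:360,::-1],None,fx=3,fy=3,interpolation=cv2.INTER_CUBIC))
for u,v,z in ((266,145,32),(306,145,32),(262,247,32),(302,247,32),(274,177,82),(298,177,82),(269,246,82),(298,246,82),(249,113,22),(329,117,22),(243,258,22),(315,262,22)): print(u,v,bp(f,u,v,z).round(1))
s=r.sense();print(s["clock"],s["eef_pos"],s["tcp_rot"])
E
```

```text
266 145 [495.8 229.   32. ]
306 145 [515.8 209.   32. ]
262 247 [437.8 176.7  32. ]
302 247 [459.5 154.9  32. ]
274 177 [491.8 216.3  82. ]
298 177 [501.8 206.3  82. ]
269 246 [458.3 187.5  82. ]
298 246 [471.1 174.7  82. ]
249 113 [502.3 252.8  22. ]
329 117 [540.8 210.2  22. ]
243 258 [416.7 178.1  22. ]
315 262 [455.2 134.5  22. ]
3.2833 [473.81171704 193.55086897 329.84609426] [3.14155887e+00 1.73776394e-04 7.83175213e-01]
```

View pics/w2.png

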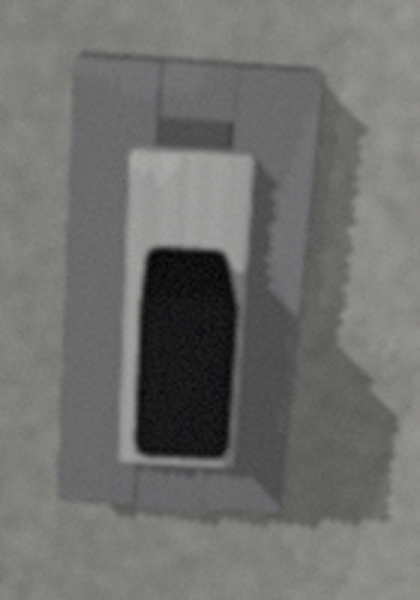

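Request:
apply_moves(motion="1 0.002 0.003 0.03 0.0105;1 0.002 0.003 0.06 0.0105;1 0.002 0.003 0.09 0.0105;1 0.002 0.003 0.117 0.0105;1 0.002 0.003 0.117 0.0105;-1 0.002 0.003 0.117 0.0105;-1 0.002 0.003 0.117 0.0105;-1 0.002 0.003 0.117 0.0105;-1 0.002 0.003 0.117 0.0105;-1 0.002 0.003 0.117 0.0105;-1 0.002 0.003 0.117 0.0105;-1 0.002 0.003 0.117 0.0105;-1 0.002 0.003 0.117 0.0105;-1 0.002 0.003 0.117 0.0105", squeeze=70)

```text
clock: 4.45
eef_pos: [478.1, 194.2, 213.9]
tcp_rot: [3.141, -0.002, 0.752]
contact_force: [-1.2, -1.5, 9.0]
opening: 0.224
```

Request:
apply_moves(motion="-1 0 0 -0.03 0;-1 0 0 -0.06 0;-1 0 0 -0.1 0;-1 -0.214 0.298 -0.1 -0.238;-1 -0.214 0.298 -0.1 -0.238;-1 -0.214 0.298 -0.1 -0.238;-1 -0.214 0.298 -0.1 -0.238;-1 -0.214 0.298 -0.1 -0.238;-1 -0.214 0.298 -0.1 -0.238;-1 -0.214 0.298 -0.1 -0.238;-1 -0.214 0.298 -0.1 -0.238;-1 -0.214 0.298 -0.1 -0.238;-1 -0.214 0.298 -0.1 -0.238;-1 -0.214 0.298 -0.1 -0.238;-1 -0.214 0.298 -0.1 -0.238")

```text
clock: 5.7
eef_pos: [524.5, -170.9, 312.7]
tcp_rot: [-3.141, -0.0, 1.497]
contact_force: [0.7, 0.3, -1.4]
opening: 0.225
```

Run:
```python
from rig import r, grab_frame, spotter
import cv2,pickle
from h import *
out={}
for n in ("wrist","scene","top"):
    f=grab_frame(n); out[n]=f
    c=proj(f,[525,-170,60]);print(n,c)
    for q in ("spanner","hole_a","pin_a","ring_line","holder_mark","holder") if n=="wrist" else ():
        for d in spotter.place_of(q,n): print(q,[round(x,1) for x in d["point"]],round(d["conf"],2))
    if n=="wrist": cv2.imwrite("pics/w3.png",f["img"][:,:,::-1])
    else:
        u,v=map(int,c);cv2.imwrite(f"pics/{n}3.png",cv2.resize(f["img"][v-60:v+40,u-50:u+50,::-1],None,fx=6,fy=6,interpolation=cv2.INTER_CUBIC))
pickle.dump(out,open("f3.pkl","wb"))
s=r.sense();print(s["clock"],s["eef_pos"],s["tcp_rot"],s["contact_force"],s["opening"])
```

```text
wrist (np.float64(279.5369462430555), np.float64(219.6994336498205))
spanner [524.2, -171.8, 120.9] 0.57
hole_a [532.7, -137.1, 59.7] 0.57
hole_a [425.3, -328.6, 40.1] 0.42
pin_a [523.0, -141.3, 109.3] 0.62
ring_line [480.9, -166.8, 59.5] 0.96
ring_line [680.3, -185.9, 45.6] 0.67
holder_mark [494.2, -129.5, 47.8] 0.92
holder_mark [686.6, -143.9, 34.2] 0.75
holder [708.2, -173.9, 2.0] 0.97
holder [310.6, -173.6, 5.6] 0.81
holder [525.8, -169.8, -4.5] 0.79
scene (np.float64(236.8138564015529), np.float64(177.46864925566928))
top (np.float64(329.59028825427106), np.float64(216.53697250986755))
6.15 [ 524.82291775 -169.18483282  312.77504073] [ 3.14153764e+00 -8.94354586e-06  1.50041480e+00] [ 0.20074926 -0.14421211 -1.99512714] 0.21765797028891565
```

View pics/w3.png

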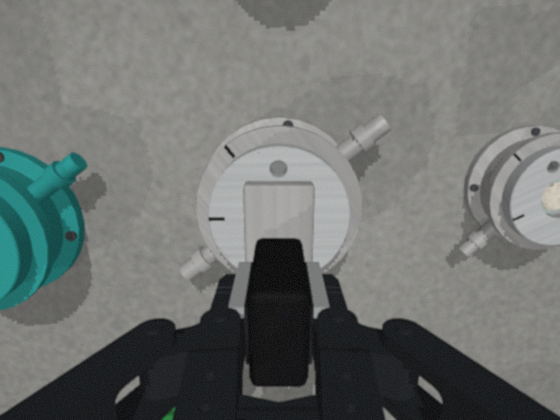

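View pics/scene3.png

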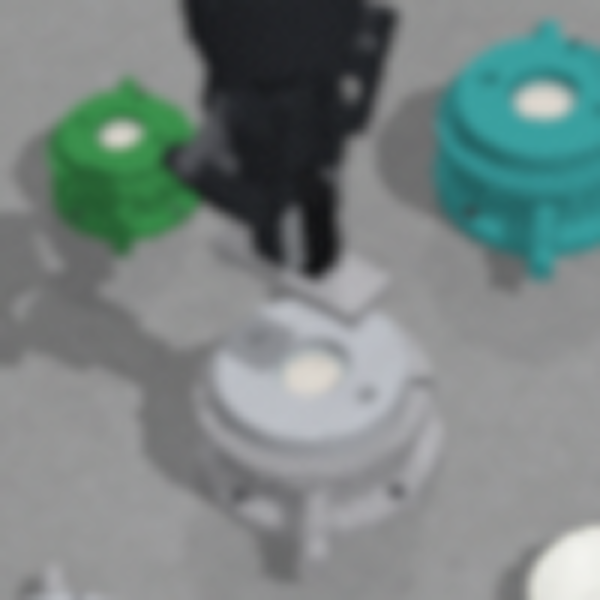

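Run:
```python
import cv2,pickle
f=pickle.load(open("f3.pkl","rb"))["wrist"]
cv2.imwrite("pics/w3z.png",cv2.resize(f["img"][110:290,180:380,::-1],None,fx=4,fy=4,interpolation=cv2.INTER_CUBIC)[:600])
```

```text
(no output)
```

View pics/w3z.png

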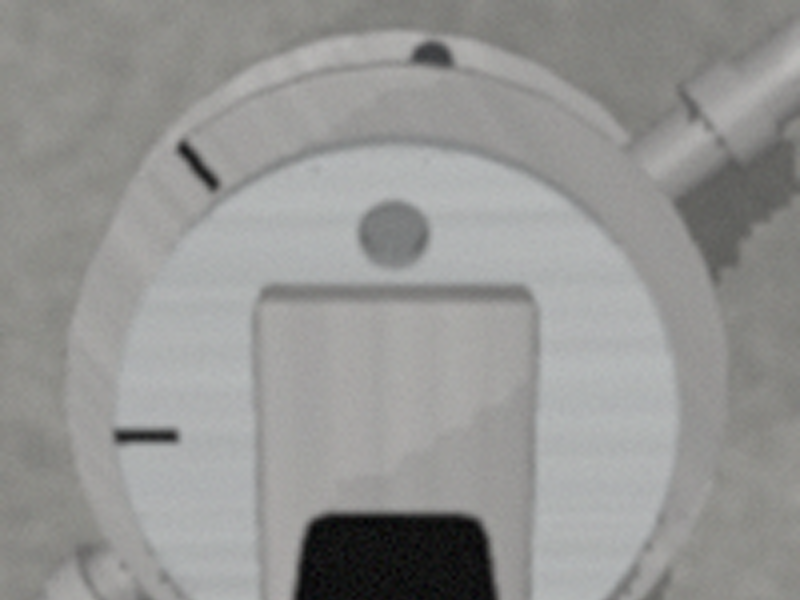

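Run:
```python
import pickle
from h import *
from scipy.optimize import least_squares
f=pickle.load(open("f3.pkl","rb"))["wrist"]
print("C",-np.array(f["R"]).T@f["t"])
def P(x,y,z): return bp(f,180+(x+.5)/4-.5,110+(y+.5)/4-.5,z)[:2]
ring=np.array([P(x,y,60) for x,y in ((116,410),(121,360),(678,410),(396,143),(655,300),(140,300),(240,185),(550,185))])
fit=least_squares(lambda p:np.hypot(*(ring-p).T)-44.5,[525,-170]); c=fit.x; print("ring c",c,fit.fun.round(1))
h=P(394,235,60);lo=P(116,436,60);li=P(178,436,60);m1=P(183,145,46);m2=P(215,188,46)
A=lambda v:np.arctan2(v[1],v[0])
print("hole",h,A(h-c),np.hypot(*(h-c)));print("line",lo,A(lo-c),np.hypot(*(lo-c)),A(lo-li))
m=(m1+m2)/2;print("mark",m,A(m-c),np.hypot(*(m-c)),A(m1-m2))
for z,y in ((130.9,300),(120.9,288),(130.9,288)): print("bar",z,P(260,y,z),P(532,y,z))
a=[(253,330),(262,590),(538,330),(528,590)]
q=[P(*p,130.9) for p in a];print(q, A(q[0]-q[1]),A(q[2]-q[3]))
q=[P(*p,120.9) for p in a];print(q, A(q[0]-q[1]),A(q[2]-q[3]))
```

```text
C [530.15448992 -93.37661034 281.93574423]
ring c [ 524.80924361 -168.37296114] [-0.7 -0.5 -0.9  0.1 -0.3 -0.2  0.4  0. ]
hole [ 526.53167189 -137.53683884] 1.5149968249247736 30.884190088163926
line [ 480.92751265 -166.03150046] 3.0882847672550064 43.94415491007495 3.0678130365866085
mark [ 496.61289746 -127.21566163] 2.1714435437772517 49.88945017707218 2.1109520482586914
bar 130.9 [ 513.3962816  -129.18862151] [ 541.38231788 -131.25931947]
bar 120.9 [ 512.42328594 -130.21333285] [ 542.18884693 -132.41589368]
bar 130.9 [ 513.52435851 -127.92584552] [ 541.44153725 -129.99163169]
[array([ 512.348503  , -132.31936348]), array([ 510.31566576, -161.73596851]), array([ 541.85406098, -134.50200372]), array([ 539.41916363, -163.88443313])] 1.501800923164165 1.4881160810519067
[array([ 511.16957764, -134.89774341]), array([ 509.00214727, -166.26200694]), array([ 542.62868365, -137.22489515]), array([ 540.03257298, -168.5527203 ])] 1.501800923164166 1.4881160810519065
```

Request:
apply_moves(motion="-1 0.0022 0.0002 0.015 -0.006;-1 0.0022 0.0002 0.03 -0.006;-1 0.0022 0.0002 0.044 -0.006;-1 0.0022 0.0002 0.044 -0.006;-1 0.0022 0.0002 0.044 -0.006")

```text
clock: 6.57
eef_pos: [524.9, -167.4, 268.3]
tcp_rot: [-3.14, -0.0, 1.519]
contact_force: [0.2, 0.1, -1.3]
opening: 0.224
```

Run:
```python
from rig import r, grab_frame, spotter
import cv2,pickle
from h import *
out={}
for n in ("wrist","scene"):
    f=grab_frame(n); out[n]=f
    c=proj(f,[525,-170,60])
    if n=="wrist": cv2.imwrite("pics/w4z.png",cv2.resize(f["img"][110:260,180:380,::-1],None,fx=4,fy=4,interpolation=cv2.INTER_CUBIC))
    else:
        u,v=map(int,c);cv2.imwrite(f"pics/{n}4.png",cv2.resize(f["img"][v-60:v+40,u-50:u+50,::-1],None,fx=6,fy=6,interpolation=cv2.INTER_CUBIC))
pickle.dump(out,open("f4.pkl","wb"))
s=r.sense();print(s["clock"],s["eef_pos"],s["tcp_rot"],s["contact_force"],s["opening"])
```

```text
6.6667 [ 525.50474071 -167.66230939  269.41887083] [3.14075533e+00 2.14954413e-04 1.51838671e+00] [ 0.43688366 -0.14150094 -1.75810923] 0.22311460486892526
```

View pics/w4z.png

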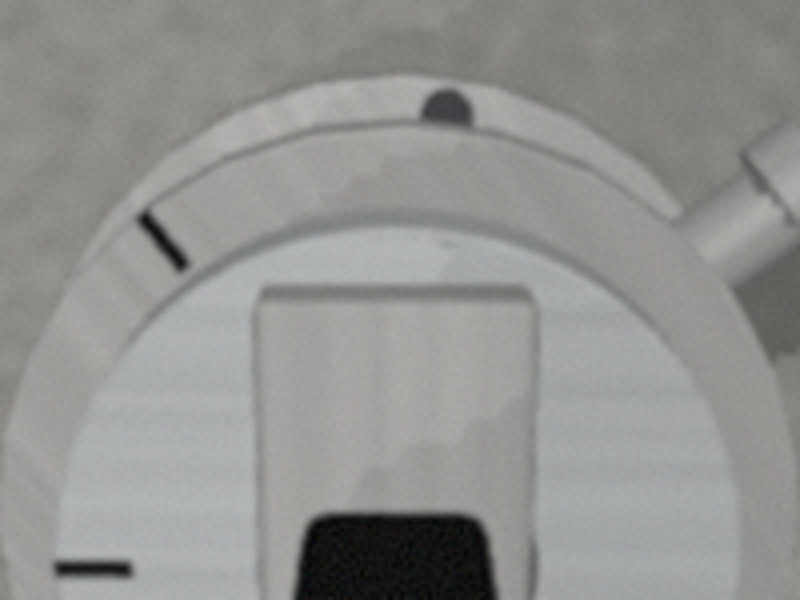

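View pics/scene4.png

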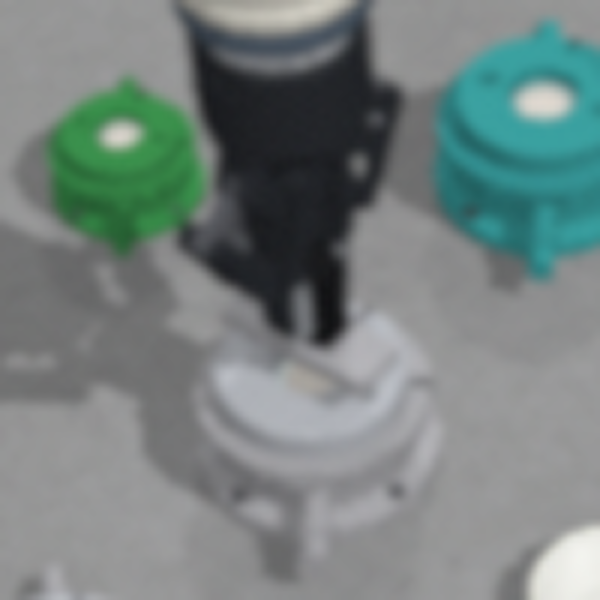

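Run:
```python
import pickle
from h import *
from scipy.optimize import least_squares
f=pickle.load(open("f4.pkl","rb"))["wrist"]
def P(x,y,z): return bp(f,180+(x+.5)/4-.5,110+(y+.5)/4-.5,z)[:2]
ring=np.array([P(x,y,60) for x,y in ((57,540),(57,569),(742,540),(396,227),(230,270),(140,345),(590,285),(690,385))])
fit=least_squares(lambda p:np.hypot(*(ring-p).T)-44.5,[525,-170]); c=fit.x; print("ring c",c,fit.fun.round(1))
A=lambda v:np.arctan2(v[1],v[0])
lo=P(57,569,60);li=P(131,569,60);print("line",A(lo-c)-np.pi/2,A(lo-li)-np.pi/2,np.hypot(*(lo-c)))
for z in (87.5,86):
  a=[(254,330),(262,590),(538,330),(529,590)]
  q=[P(*p,z) for p in a];an=(A(q[0]-q[1])+A(q[2]-q[3]))/2
  e=(P(262,299,z)+P(531,299,z))/2; u=np.array([np.cos(an),np.sin(an)]);eb=(P(262,287,z-10)+P(531,287,z-10))/2
  print(z,an,e-40*u,eb-40*u,np.hypot(*(q[0]-q[2])))
  m=sum(q)/4;d=m-c;print("lateral off of bar axis from ring c",d@[-u[1],u[0]])
```

```text
ring c [ 524.90774714 -169.13775137] [-0.5 -0.5 -0.6  0.6  0.3 -0.4 -0.1 -0.6]
line 1.5039980185445145 1.5194476700161021 44.01339084240241
87.5 1.5167545266125597 [ 524.605838   -166.15101533] [ 524.53471811 -167.24214227] 29.280280867566507
lateral off of bar axis from ring c 0.5082729873595758
86 1.5167545266125604 [ 524.58467778 -166.51591524] [ 524.51421361 -167.59446607] 29.573063078793645
lateral off of bar axis from ring c 0.5101467771261867
```

Request:
apply_moves(motion="-1 -0.0012 0.0004 0 0;-1 -0.0012 0.0004 0.003 0;-1 -0.0012 0.0004 0.006 0;-1 -0.0012 0.0004 0.008 0;-1 -0.0012 0.0004 0.01 0")

```text
clock: 7.08
eef_pos: [525.4, -168.9, 258.5]
tcp_rot: [-3.142, -0.0, 1.518]
contact_force: [0.3, 0.2, -1.7]
opening: 0.223
```

Request:
apply_moves(motion="-1 0 0 0.002 0;-1 0 0 0.004 0;-1 0 0 0.006 0;-1 0 0 0.007 0;-1 0 0 0.007 0")

```text
clock: 7.5
eef_pos: [525.4, -168.9, 251.9]
tcp_rot: [-3.141, -0.0, 1.518]
contact_force: [-2.2, 0.4, 2.9]
opening: 0.222
```

Run:
```python
from rig import r, grab_frame, spotter
import cv2,pickle
from h import *
f=grab_frame("wrist"); cv2.imwrite("pics/w5z.png",cv2.resize(f["img"][110:260,180:380,::-1],None,fx=4,fy=4,interpolation=cv2.INTER_CUBIC))
f=grab_frame("scene");u,v=map(int,proj(f,[525,-170,60]));cv2.imwrite(f"pics/s5.png",cv2.resize(f["img"][v-60:v+40,u-50:u+50,::-1],None,fx=6,fy=6,interpolation=cv2.INTER_CUBIC))
s=r.sense();print(s["clock"],s["eef_pos"],s["tcp_rot"],s["contact_force"],s["wrist_torque"],s["opening"])
```

```text
7.6 [ 525.44851989 -168.86633479  251.95032759] [-3.14152289e+00 -1.57016361e-05  1.51819606e+00] [-2.21083372  0.28264068  4.08825694] [0.16126462 0.33087304 0.01626263] 0.22233232572207745
```

View pics/w5z.png

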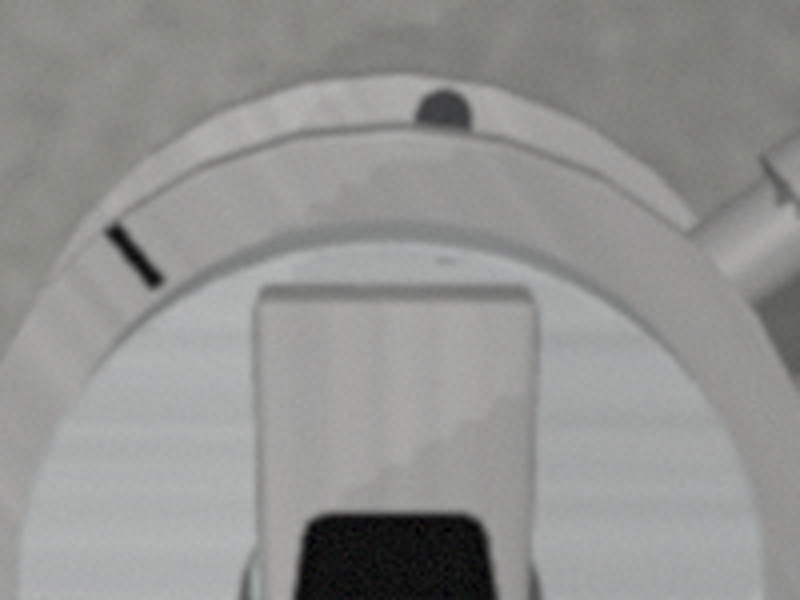

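View pics/s5.png

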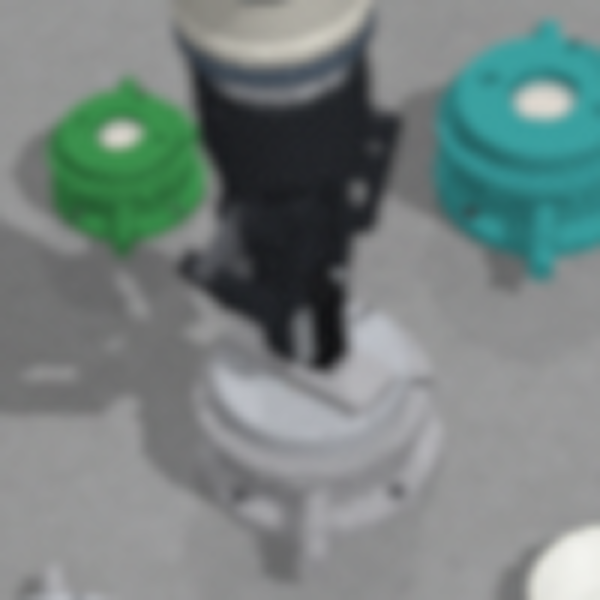

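Request:
apply_moves(motion="-1 0 0 0.0008 0.01;-1 0 0 0.0008 0.025;-1 0 0 0.0008 0.045;-1 0 0 0.0008 0.065;-1 0 0 0.0008 0.085;-1 0 0 0.0008 0.105;-1 0 0 0.0008 0.125;-1 0 0 0.0008 0.145;-1 0 0 0.0008 0.165;-1 0 0 0.0008 0.185;-1 0 0 0.0008 0.205;-1 0 0 0.0008 0.22;-1 0 0 0.0008 0.235;-1 0 0 0.0008 0.25;-1 0 0 0.0008 0.26;-1 0 0 0.0008 0.26")

```text
clock: 8.93
eef_pos: [525.7, -169.4, 251.9]
tcp_rot: [3.14, -0.0, 0.7]
contact_force: [-3.8, -2.2, 9.8]
opening: 0.231
```

Run:
```python
from rig import r, grab_frame, spotter
import cv2,pickle
from h import *
f=grab_frame("wrist"); cv2.imwrite("pics/w6.png",f["img"][:,:,::-1])
s=r.sense();print(s["clock"],s["eef_pos"],s["tcp_rot"],s["contact_force"],s["wrist_torque"],s["opening"])
```

```text
8.9833 [ 525.7436493  -169.37128476  251.88528548] [ 3.14001290e+00 -1.38197763e-04  7.00969286e-01] [-4.61011452 -3.62078909 10.54461508] [-0.33689834  0.65931085 -0.12407701] 0.22479540551313845
```

View pics/w6.png

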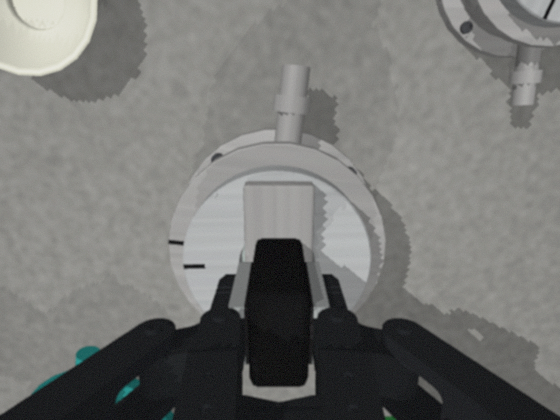

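Request:
apply_moves(motion="-1 0 0 0 0.01;-1 0 0 0 0.02;-1 0 0 0 0.03;-1 0 0 0 0.04;-1 0 0 0 0.04")

```text
clock: 9.4
eef_pos: [525.7, -169.3, 251.9]
tcp_rot: [3.14, -0.0, 0.574]
contact_force: [-3.9, -3.0, 10.8]
opening: 0.227
```

```bash
cat > look.py <<'E'
import sys
from rig import r, grab_frame
import cv2
from h import *
f=grab_frame("wrist"); cv2.imwrite(f"pics/{sys.argv[1]}.png",cv2.resize(f["img"][130:330,140:400,::-1],None,fx=3,fy=3,interpolation=cv2.INTER_CUBIC))
s=r.sense();print(s["clock"],s["eef_pos"].round(2),s["tcp_rot"].round(4),s["contact_force"].round(1),s["wrist_torque"].round(2),s["opening"])
E
python3 look.py w7
```

```text
9.45 [ 525.71 -169.36  251.88] [ 3.1401e+00 -3.0000e-04  5.7540e-01] [-4.3 -2.7 10.8] [-0.34  0.65 -0.15] 0.2239366492938406
```

View pics/w7.png

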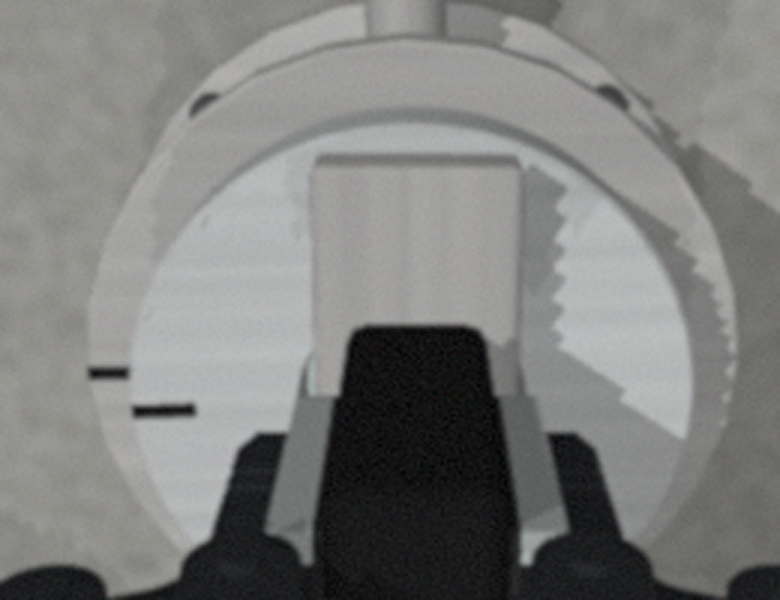

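Request:
apply_moves(motion="-1 0 0 0 0.008;-1 0 0 0 0.016;-1 0 0 0 0.02;-1 0 0 0 0.02")

```text
clock: 9.78
eef_pos: [525.6, -168.9, 251.9]
tcp_rot: [3.141, 0.0, 0.515]
contact_force: [-4.1, 1.6, 11.7]
opening: 0.224
```

```bash
python3 look.py w8
```

```text
9.8333 [ 525.57 -168.92  251.86] [3.1406e+00 4.0000e-04 5.1570e-01] [-3.4  0.4 12.1] [0.18 0.69 1.34] 0.22685814651001804
```

View pics/w8.png

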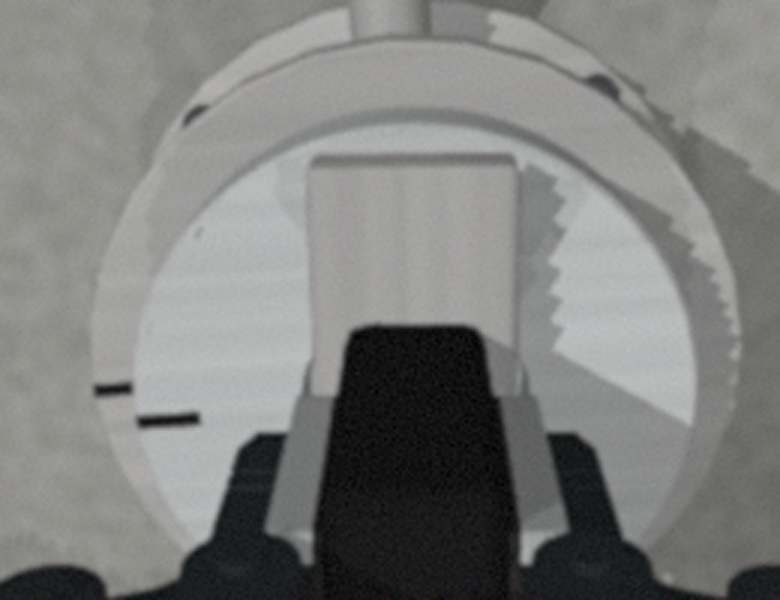

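Run:
```python
from rig import r, grab_frame
import cv2
from h import *
f=grab_frame("wrist")
P=lambda x,y,z: bp(f,140+(x+.5)/3-.5,130+(y+.5)/3-.5,z)[:2]
c=np.array([525,-169]); A=lambda v:np.arctan2(v[1],v[0])
from scipy.optimize import least_squares
ring=np.array([P(x,y,60) for x,y in ((135,400),(140,340),(696,400),(412,122),(690,340),(230,190),(590,190))])
c=least_squares(lambda p:np.hypot(*(ring-p).T)-44.5,c).x
lo,li=P(138,421,60),P(199,418,60); mo,mi=P(96,391,46),P(131,388,46)
print(c,A(lo-c),A(li-c),A(mo-c),A(mi-c),np.hypot(*(lo-c)),np.hypot(*((mo+mi)/2-c)))
```

```text
[ 524.01507311 -168.84432243] 2.142655025356573 2.1434309373437013 2.1576265631296865 2.1549907079758936 43.694863234077786 51.27298310891948
```

Request:
apply_moves(motion="-1 0 0 0 0.005;-1 0 0 0 0.008;-1 0 0 0 0.008")

```text
clock: 10.13
eef_pos: [525.4, -169.0, 251.9]
tcp_rot: [3.141, 0.001, 0.491]
contact_force: [-5.0, -0.7, 12.6]
opening: 0.226
```

```bash
python3 look.py w9
```

```text
10.1833 [ 525.44 -169.01  251.88] [3.1406e+00 8.0000e-04 4.9090e-01] [-6.  -0.6 12.2] [0.12 0.82 1.47] 0.22545571186696287
```

View pics/w9.png

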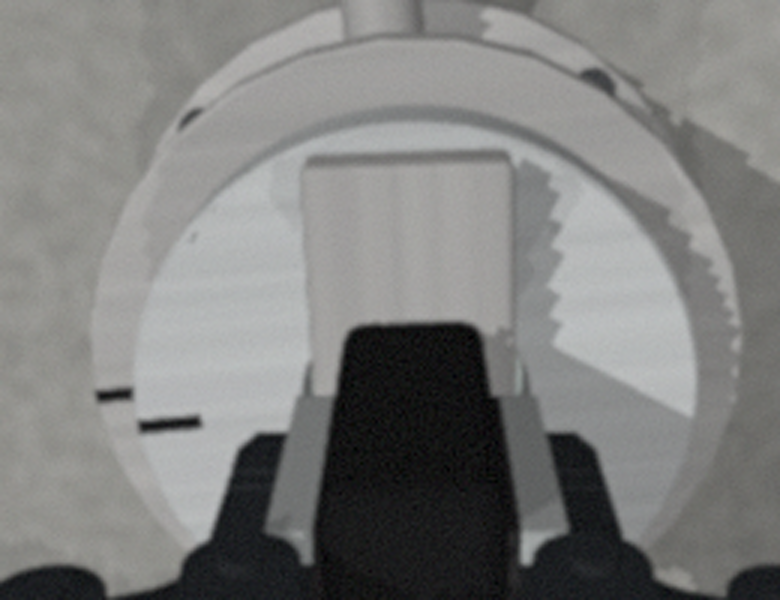

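Request:
apply_moves(motion="-1 0 0 0 -0.007;-1 0 0 0 -0.014;-1 0 0 0 -0.014;-1 0 0 -0.001 -0.014")

```text
clock: 10.52
eef_pos: [525.4, -169.0, 252.2]
tcp_rot: [3.141, 0.0, 0.532]
contact_force: [-0.9, -0.7, -3.4]
opening: 0.225
```

```bash
python3 look.py w10
```

```text
10.5667 [ 525.36 -169.04  252.1 ] [3.1412e+00 1.0000e-04 5.3200e-01] [-1.3 -1.   1.3] [-0.28  0.26  0.09] 0.22691475333403088
```

View pics/w10.png

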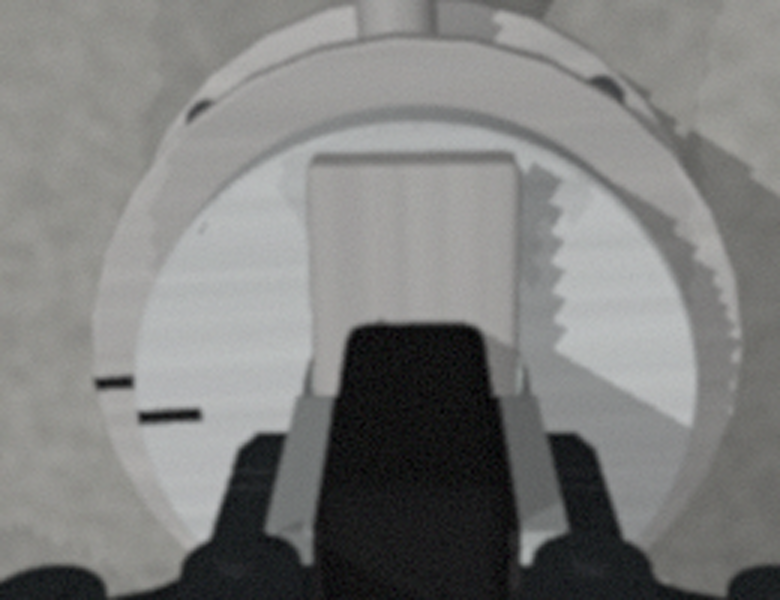

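Request:
apply_moves(motion="-1 0 0 -0.004 -0.006;-1 0 0 -0.01 -0.006;-1 0 0 -0.02 -0.006;-1 0 0 -0.04 -0.006;-1 0 0 -0.06 -0.006;-1 0 0 -0.06 -0.006")

```text
clock: 11.07
eef_pos: [526.9, -169.3, 316.1]
tcp_rot: [3.137, -0.004, 0.551]
contact_force: [1.0, -0.7, -0.9]
opening: 0.23
```

Run:
```python
from rig import r, grab_frame
import cv2,pickle
from h import *
out={n:grab_frame(n) for n in ("wrist","scene")};pickle.dump(out,open("f11.pkl","wb"))
cv2.imwrite("pics/w11.png",cv2.resize(out["wrist"]["img"][110:310,150:410,::-1],None,fx=3,fy=3,interpolation=cv2.INTER_CUBIC))
s=r.sense();print(s["clock"],s["eef_pos"].round(2),s["tcp_rot"].round(4),s["contact_force"].round(1),s["wrist_torque"].round(2),s["opening"])
```

```text
11.1667 [ 525.76 -168.91  312.92] [ 3.1399e+00 -1.6000e-03  5.5050e-01] [-0.  -0.5 -1.8] [-0.02  0.03  0.04] 0.22415619871594517
```

View pics/w11.png

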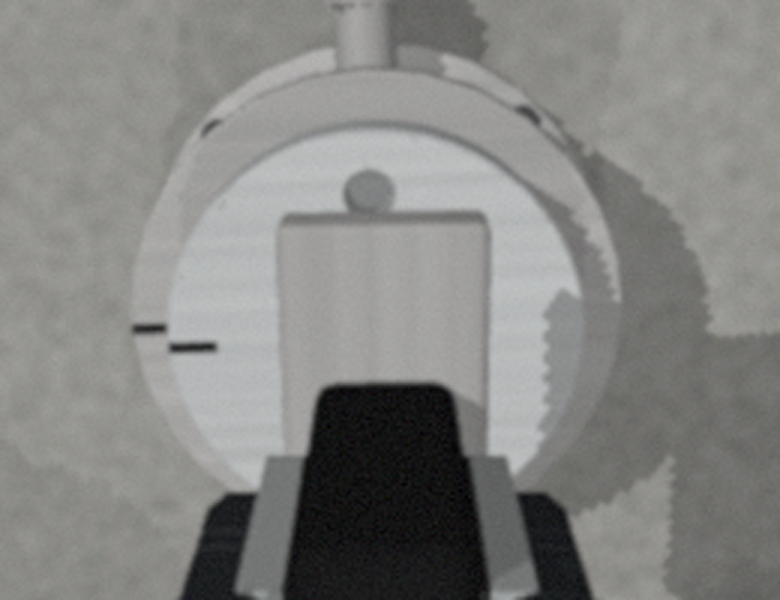

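Run:
```python
import pickle
from h import *
from scipy.optimize import least_squares
f=pickle.load(open("f11.pkl","rb"))["wrist"]
P=lambda x,y,z: bp(f,150+(x+.5)/3-.5,110+(y+.5)/3-.5,z)[:2]
A=lambda v:np.arctan2(v[1],v[0])
ring=np.array([P(x,y,60) for x,y in ((169,310),(169,330),(585,330),(376,127),(240,180),(195,235),(500,170),(560,250))])
fit=least_squares(lambda p:np.hypot(*(ring-p).T)-44.5,[525,-169]);c=fit.x;print(c,fit.fun.round(1))
lo,li=P(170,348,60),P(216,347,60); mo,mi=P(134,329,46),P(166,328,46);h=P(369,191,60)
print("line",A(lo-c),A(lo-li),"mark",A((mo+mi)/2-c),A(mo-mi),"hole+90",A(h-c)+np.pi/2)
tz=121.0+10
q=[P(278,240,tz),P(285,450,tz),P(489,240,tz),P(486,450,tz)]
an=(A(q[0]-q[1])+A(q[2]-q[3]))/2;print("bar yaw",an,np.hypot(*(q[0]-q[2])))
u=np.array([np.cos(an),np.sin(an)])
print((P(285,223,tz)+P(483,223,tz))/2-40*u,(P(285,213,tz-10)+P(483,213,tz-10))/2-40*u)
```

```text
[ 524.00355463 -169.05581482] [-0.4 -0.7 -0.3  1.1 -0.1 -0.5  0.1 -1.5]
line 2.150356466728651 2.142587680285617 mark 2.153921674412186 2.1525639636597798 hole+90 2.1645056470292263
bar yaw 0.558924676798911 29.803127875396815
[ 527.37105413 -169.09612055] [ 526.65355412 -169.56884279]
```

Request:
apply_moves(motion="-1 0.149 -0.334 0 -0.06;-1 0.149 -0.334 0 -0.06;-1 0.149 -0.334 0 -0.06;-1 0.149 -0.334 0 -0.06;-1 0.149 -0.334 0 -0.06;-1 0.149 -0.334 0 -0.06;-1 0.149 -0.334 0 -0.06;-1 0.149 -0.334 0 -0.06;-1 0.149 -0.334 0 -0.06;-1 0.149 -0.334 0 -0.06;-1 0.149 -0.334 0.05 -0.06;-1 0.149 -0.334 0.07 -0.06;-1 0.149 -0.334 0.07 -0.06")

```text
clock: 12.25
eef_pos: [474.9, 192.9, 236.7]
tcp_rot: [-3.138, 0.009, 0.74]
contact_force: [-1.3, -0.5, -2.6]
opening: 0.227
```

Run:
```python
from rig import r, grab_frame
import cv2,pickle
from h import *
f=grab_frame("wrist");pickle.dump(f,open("f12.pkl","wb"))
cv2.imwrite("pics/w12.png",cv2.resize(f["img"][110:310,150:410,::-1],None,fx=3,fy=3,interpolation=cv2.INTER_CUBIC))
s=r.sense();print(s["clock"],s["eef_pos"].round(2),s["tcp_rot"].round(4),s["contact_force"].round(1),s["opening"])
```

```text
12.3 [475.96 193.02 239.04] [-3.139   0.007   0.7393] [-0.2 -0.4 -1.4] 0.22936936802727237
```

View pics/w12.png

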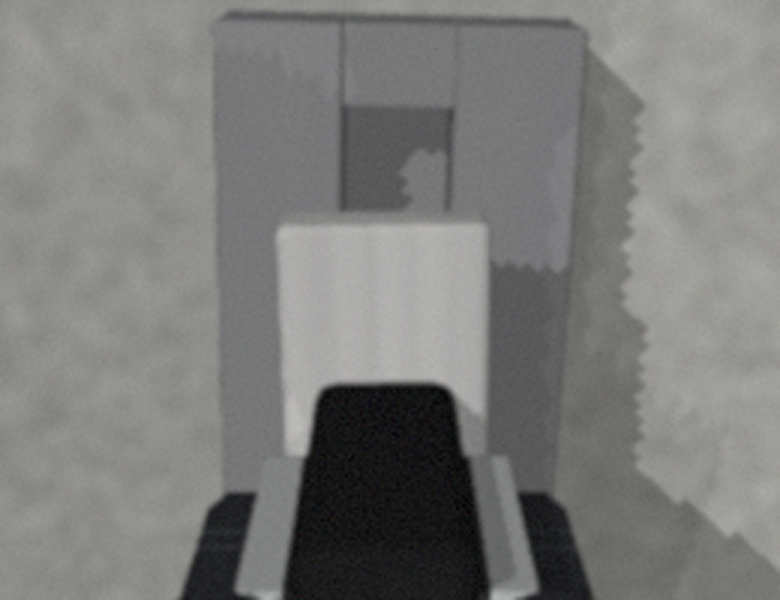

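Run:
```python
import pickle
from h import *
f=pickle.load(open("f12.pkl","rb"))
P=lambda x,y,z: bp(f,150+(x+.5)/3-.5,110+(y+.5)/3-.5,z)[:2]
A=lambda v:np.arctan2(v[1],v[0])
a,b=P(343,20,22),P(341,207,22);c,d=P(458,22,22),P(453,107,22)
e1,e2=P(216,30,22),P(224,480,22);g1,g2=P(582,30,22),P(556,480,22)
print("slot yaw",A(a-b),A(c-d),"rest",A(e1-e2),A(g1-g2),np.hypot(*(e1-g1)))
y=(A(e1-e2)+A(g1-g2))/2;u=np.array([np.cos(y),np.sin(y)]);n=np.array([-u[1],u[0]])
se=(P(343,106,22)+P(453,106,22))/2; re=(P(216,20,22)+P(584,26,22))/2
print("rest ctr",se-45*u,re-58*u, "width slot",np.hypot(*(P(343,106,22)-P(453,106,22))))
tz=57
q=[P(278,240,tz),P(285,450,tz),P(489,240,tz),P(486,450,tz)]
an=(A(q[0]-q[1])+A(q[2]-q[3]))/2;v=np.array([np.cos(an),np.sin(an)])
b1=(P(285,224,tz)+P(483,224,tz))/2-40*v;b2=(P(285,213,tz-10)+P(483,213,tz-10))/2-40*v
print("bar",an,b1,b2)
rc=(se-45*u+re-58*u)/2; bc=(b1+b2)/2; print("along",(bc-rc)@u,"lat",(bc-rc)@n,"yaw rest",y)
```

```text
slot yaw 0.7168163838258327 0.6990095827764381 rest 0.7111391199181268 0.7342339383408527 58.01022873117623
rest ctr [478.71307071 196.65238689] [478.81644586 196.66207889] width slot 17.797324865164008
bar 0.7481332246200703 [473.77806736 193.48611099] [473.07162957 192.91379044]
along -6.2917543846627835 lat 0.9387564872021804 yaw rest 0.7226865291294897
```

Request:
apply_moves(motion="-1 0.003 0.001 0 0.008;-1 0.003 0.001 0.005 0.008;-1 0.003 0.001 0.01 0.008;-1 0.003 0.001 0.015 0.008;-1 0.003 0.001 0.02 0.008;-1 0.003 0.001 0.02 0.008")

```text
clock: 12.8
eef_pos: [480.2, 194.7, 221.1]
tcp_rot: [-3.141, 0.001, 0.714]
contact_force: [-0.3, -1.1, -2.2]
opening: 0.229
```

Request:
apply_moves(motion="-1 0 0 0.003 0;-1 0 0 0.005 0;-1 0 0 0.007 0;-1 0 0 0.0075 0;-1 0 0 0.0075 0")

```text
clock: 13.22
eef_pos: [480.5, 195.0, 214.3]
tcp_rot: [-3.141, 0.0, 0.714]
contact_force: [-0.9, -0.0, -2.7]
opening: 0.228
```

```bash
python3 look.py w13
```

```text
13.2667 [480.57 195.01 214.35] [-3.1416e+00  1.0000e-04  7.1400e-01] [ 0.7 -0.1 -2.3] [0.01 0.06 0.05] 0.22239587728434645
```

View pics/w13.png

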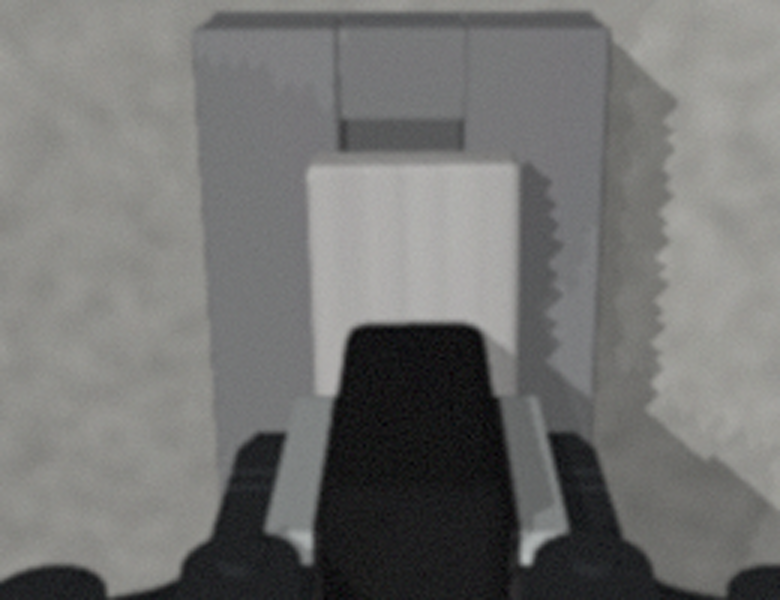

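Request:
apply_moves(motion="-1 0 0 0.0006 0;-1 0 0 0.001 0;-1 0 0 0.001 0")

```text
clock: 13.52
eef_pos: [480.6, 195.0, 213.9]
tcp_rot: [3.142, -0.0, 0.714]
contact_force: [-2.2, -0.9, 5.1]
opening: 0.228
```

Seated (upward force). Release and rise.

Request:
apply_moves(motion="-0.3 0 0 0 0;0 0 0 0 0;0.3 0 0 0 0;0.6 0 0 0 0;1 0 0 0 0;1 0 0 0 0;1 0 0 0 0;1 0 0 -0.02 0;1 0 0 -0.05 0;1 0 0 -0.09 0;1 0 0 -0.13 0;1 0 0 -0.16 0;1 0 0 -0.16 0;1 0 0 -0.16 0")

```text
clock: 14.68
eef_pos: [481.0, 195.2, 375.2]
tcp_rot: [3.14, -0.004, 0.714]
contact_force: [-0.1, 0.2, -0.7]
opening: 0.997
```

Run:
```python
from rig import r, grab_frame, spotter
import cv2
from h import *
f=grab_frame("wrist");cv2.imwrite("pics/w14.png",f["img"][:,:,::-1])
for d in spotter.place_of("spanner","wrist"): print(d)
for d in spotter.place_of("pin_a","wrist"): print(d)
f=grab_frame("scene")
u,v=map(int,proj(f,[525,-170,60]));cv2.imwrite("pics/s14.png",cv2.resize(f["img"][v-50:v+70,u-50:u+150,::-1],None,fx=4,fy=4,interpolation=cv2.INTER_CUBIC))
for q in ("bottle","jar","mortar","dish","ring_line","holder_mark"):
    for d in spotter.place_of(q,"scene")[:2]: print(q,np.round(d["point"]),round(d["conf"],2))
s=r.sense();print(s["clock"],s["eef_pos"].round(2),s["contact_force"].round(1),s["opening"])
```

```text
{'point': [482.8, 192.3, 21.3], 'conf': 0.88}
{'point': [503.3, 214.7, 8.8], 'conf': 0.74}
{'point': [456.7, 175.6, 10.9], 'conf': 0.66}
jar [649. 399.   2.] 0.6
jar [ 552. -149.   58.] 0.4
mortar [ 671. -425.    1.] 0.87
dish [541.   4.   2.] 0.66
ring_line [ 268. -184.   56.] 0.94
ring_line [661. 127.  62.] 0.85
holder_mark [ 290. -133.   46.] 0.98
holder_mark [ 680. -147.   33.] 0.89
15.1833 [480.56 194.98 372.81] [-0.1  0.6 -0. ] 1.0029351595818219
```

View pics/w14.png

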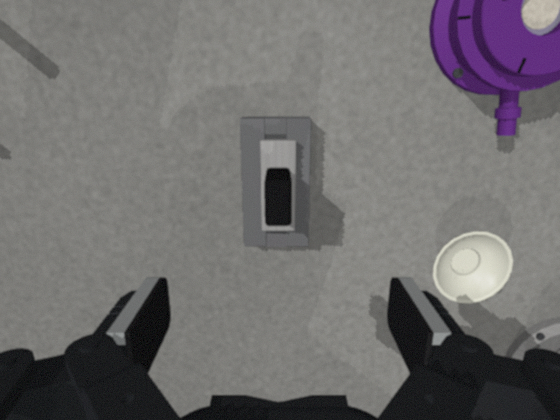

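View pics/s14.png

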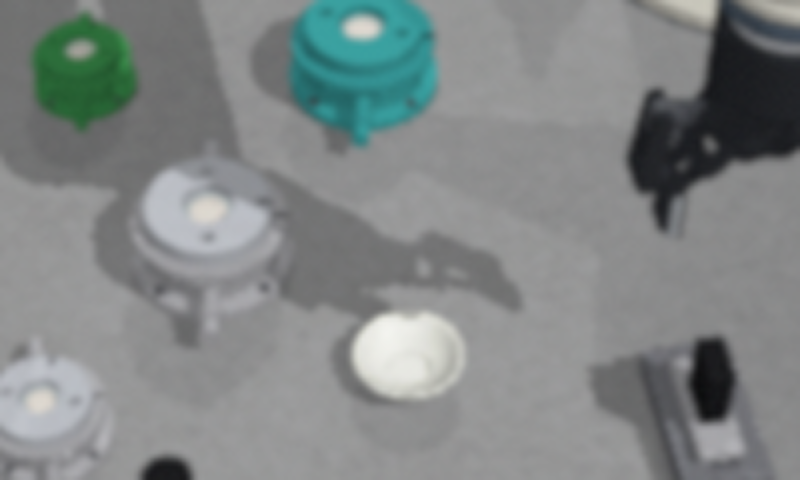

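```bash
python3 -c "
from rig import r
print(r.sign_off(), r.sense()['clock'])"
```

```text
the job is handed in; nothing more can be done
the job is handed in; nothing more can be done
```

The lock ring on the large steel holder is turned clockwise to its stop. The spanner is back in its rest and released, and I handed the job in at about 15 s.

- **Engagement:** both pins went in with no side load, and the bar came to rest on the ring. Its underside was at about 60 mm, with 5–10 N of upward force.
- **Stop:** I turned until the wrist torque rose from about -0.15 to 1.3–1.5 N m, far above the ring's 0.2 N m friction. At that load the spanner slipped slightly in the grip.
- **Lines:** after I lifted the spanner off, the wrist picture put the ring's line at 2.150 rad and the collar's line at 2.154 rad. They meet within what I can measure.
- **Spanner in the rest:** it was lowered until the rest took its weight, then released. The last wrist picture shows it upright and in line with the slot. The networks put both pin tips about 10 mm above the bench, inside the slot.
- **Other objects:** the jar, bowl and dish were found within a few mm of where they started. The bottle was not reported in the last search. Its cap still shows in the final picture, and the arm never went near it.
- **Check that disagreed:** before inserting the pins, two wrist pictures differed by about 2 mm on where the spanner sat along the bar. I aimed between the two, and the pins entered freely.
- **Check that failed:** in the last search, the networks' top two answers for the ring and collar lines were all on look-alikes. The match above therefore rests on the wrist picture taken just after lifting the spanner off.

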